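# Tip the tea carton onto its marked place

### The arm

A 6-joint arm with a two-finger parallel gripper is mounted at the origin on a cart in front of the work surface, level with it; the furniture and walls round the work are solid. World frame = base frame: x ahead of the robot, y to its left, z up, the work surface at z = 0. Lengths are in m, angles in rad, forces in N, time in s.
With the tool pointing down it reaches from about 0.35 to 0.875 m from the base axis. Payload 15.5 kg.
Tool frame: the origin (TCP) lies midway between the tips of the shut fingers; the grasp point (between the pads) lies 19 mm behind it (env.grasp_offset is the distance from the TCP to the grasp point, in m); z points along the fingers, y is the direction in which the jaws open and shut (so a half turn about z gives the same grasp; the last joint's range is limited). The gripper opens to 85 mm and grips with 20 to 120 N. Pads are 22 mm wide; open, the fingers measure 114 mm over their backs; the gripper's body (76 mm by 85 mm) begins 54 mm behind the grasp point. The pads swing forward as they close: fully open they stand 13 mm farther back than shut.
Start: joints at [1.093, 0.494, 1.345, -0, 1.302, -0.096], TCP at [0.233, 0.58, 0.231] pointing down, gripper open.
Joint ranges: [-2.91, 2.91], [-0.82, 2.16], [0.22, 2.67], [-1.22, 4.37], [0.12, 2.79], [-3.08, 3.08]. Speed limits (rad/s): [1.89, 1.89, 2.57, 3.01, 3.01, 3.01].

### API

Orientations are given as a rotation vector (axis times angle).
In Python, from bench import env, readout, viewer, job gives the robot as it stands. The module is installed in compiled form; this text tells all that it offers. Calls block until the motion is done:
- env.movep(position, orientation): joint-space move of the TCP to a pose.
- env.move_linear(position, rate=0.15, rotation=None, force_limit=None): straight line of the TCP; rotation=None keeps the orientation; rate is the mean speed in m/s. With force_limit (N) it stops when the force on the tool has changed by that much, and returns True; else False.
- env.move_joints(angles): joint-space move.
- env.let_go() and env.clamp(): open the fingers fully, or close them until they stop; the grip force is fixed at half the most.
- env.sleep(seconds).
- env.inverse_kinematics(position, orientation): joint angles nearest the present ones, or None.
- readout.get_state(): the state.
- viewer.capture(name): name is "scene" or "top" or "wrist"; returns a dict with "pixels" (420x560x3 uint8, red, green, blue), "z_map" (420x560 float32, m along the optical axis (not along the pixel's ray), 0 where there is no reading), "intrinsics" (3x3 intrinsics, pixels), "k1" (the pictures are not rectified: a ray, as slopes to the right and down, at radius r is drawn at 1 + k1 r^2 times it, then the intrinsics apply), "xyz" and "attitude" of the camera in the world. Camera axes: x right, y up, looking along -z (the intrinsics and any distortion apply to the point x, -y, -z); pixel columns grow to the right and rows downward; lengths in m; the calibration is good to about 2 mm. A picture is of the moment at which its call begins.
A pose or a line that the arm cannot do raises env.IKError and nothing moves.
- job.sign_off(): hands the job in, once; it reports no verdict.
The state is a dict: "time_s": time; "joint_positions": joint angles; "joint_velocities": joint speeds; "effort": joint torques, N m; "tcp_pos": TCP position; "tool_rot": TCP orientation; "wrist_force": force on the tool from outside, world axes, zero at the start; "moment": the same for the moment, N m; "width": finger opening in m.
Only numpy, scipy, OpenCV 4.12 (cv2) and the standard library are available. Lean on these libraries where they do the work, as an engineer would, in place of code of your own. Each camera call takes 0.05 s, during which the arm holds its last target.

### The job

The green tea carton standing on the cork mat should lie ready to be opened: tip it over onto its back by pushing near its top, and push it along so that it ends up wholly inside the white outline on the mat with the red pull tab facing up. Only push it with the fingertips, never pick it up, and leave the other things where they are.

Things in the scene. Friction and masses are not known exactly. Their poses are not given: they have to be found in the camera images.
- carton: green closed tea carton, a box 36 mm deep (its x), 84 mm wide (its y), 130 mm high (its z), about 0.25 kg, loose. It starts standing on the mat. Origin: centre of its underside; z points to its top, x points out of its plain back, which faces the white outline, so that its front (-x: label panel with a cup, red pull tab near the top) faces away from the outline. Tipped over its back lower edge it lies on its back, 36 mm high, x pointing down and z along the mat's x.
- carton_mid (a point): the centre of the carton's volume, 65 mm above its underside; axes as the carton's
- carton_heel (a point): the middle of the carton's back lower edge, about which it tips; it stays at the height of the mat's top while the carton is tipped onto its back and pushed
- mat: flat cork mat, 276 mm (its x) by 150 mm (its y), 3 mm thick, fixed to the worktop (top at z = 3 mm). Origin: centre of its underside; x points from the carton's start towards the outline, z up. The carton stands 58 to 83 mm behind the mat's centre (negative x), turned at most 0.06 rad from the mat; tipped from there it comes to lie about 25 to 50 mm short of the middle of the outline.
- zone (a point): middle of the white outline painted on the mat, 50 mm ahead of the mat's centre along its x, on the mat's top; axes as the mat's. The outline is 150 mm long (x) by 108 mm wide (y) inside, its lines are 6 mm wide and have no height that can be felt.
- timer: dark grey round wind-up kitchen timer, 60 mm across, 25 mm high, loose, beside the mat; bystander. Origin: centre of its underside
- spice_box: pale round spice tin, 62 mm across, 25 mm high, loose, on the other side of the mat; bystander. Origin: centre of its underside
- match_tin: small black rectangular tin, 50x54x21 mm, loose, at the front of the worktop, left of the mat; bystander. Origin: centre of its underside
- teaspoon: teaspoon with black handle, 137 mm long, loose, at the front of the worktop to the left; bystander. Origin: centre of its underside
- fork_b: fork with black handle, 193 mm long, loose, at the front of the worktop to the right; bystander. Origin: centre of its underside

How it is judged:
By the outcome, as a careful person would: the job done as asked, in the order asked, and still so for the second after the job is handed in, with the robot touching nothing.
It also fails if it takes over 48 s, if anything falls off the work surface, if the arm or the gripper's body presses on something with over 40 N, if the wrist force passes 120 N, or if a joint passes its speed limit or range.

## Working session

There is one attempt and no reset: what is moved stays moved. The work goes in short steps, each a Python script; the robot and the scene stay as the last script left them, time stands still between calls to the robot, and variables do not carry over. Pictures are saved under pics/ and viewed, and the job is handed in when it is done.

```bash
mkdir -p pics; cat > h.py <<'E'
import numpy as np, cv2
from scipy.spatial.transform import Rotation as R
from bench import env, readout, viewer, job
def att(c):
    a=np.array(c["attitude"],float)
    return a if a.shape==(3,3) else (R.from_rotvec(a).as_matrix() if a.size==3 else R.from_quat(a).as_matrix())
def rays(c,uv):
    K=np.array(c["intrinsics"]);uv=np.atleast_2d(np.array(uv,float))
    p=cv2.undistortPoints(uv.reshape(-1,1,2),K,np.array([c["k1"],0,0,0.])).reshape(-1,2)
    d=np.c_[p[:,0],-p[:,1],-np.ones(len(p))]
    return d@att(c).T
def plane(c,uv,z):
    d=rays(c,uv);o=np.array(c["xyz"]);return o+d*((z-o[2])/d[:,2])[:,None]
def depth(c,uv):
    uv=np.atleast_2d(np.array(uv));zz=c["z_map"][uv[:,1].astype(int),uv[:,0].astype(int)]
    return np.array(c["xyz"])+rays(c,uv)*zz[:,None]
def save(c,n): cv2.imwrite("pics/"+n,cv2.cvtColor(c["pixels"],cv2.COLOR_RGB2BGR))
E
python3 - <<'E'
from h import *
for n in("scene","top","wrist"):
    c=viewer.capture(n);save(c,n+"0.png");print(n,c["xyz"],c["attitude"],c["k1"],c["intrinsics"])
    np.savez(n+"0.npz",**c)
print(readout.get_state())
E
```

```text
scene [-0.22375526 -0.62144262  1.03941226] [ 0.70632758 -0.37919229 -0.91781503] -0.13399433901484645 [[508.49722266   0.         280.59534668]
 [  0.         508.49722266 205.43883612]
 [  0.           0.           1.        ]]
top [0.04873788 0.02011052 1.52011101] [ 0.25706541 -0.31450671 -1.7886963 ] 0.047659440880921715 [[489.01557607   0.         280.46255374]
 [  0.         489.01557607 215.08076423]
 [  0.           0.           1.        ]]
wrist [0.15672135 0.61111275 0.37365193] [-0.28620607 -0.19146808  1.17631975] -0.08230243319032396 [[363.64971462   0.         274.42613259]
 [  0.         363.64971462 213.26303477]
 [  0.           0.           1.        ]]
{'time_s': 0.15, 'joint_positions': array([ 1.09248769e+00,  4.94041154e-01,  1.34598392e+00,  9.71317420e-07,
        1.30254313e+00, -9.55164372e-02]), 'joint_velocities': array([-1.57440304e-03,  7.79257717e-05, -3.30911732e-03, -2.00816486e-03,
        3.11550340e-04, -7.81993573e-04]), 'effort': array([ 8.98869184e-04, -8.82543826e+01, -3.84063756e+01, -2.21411465e-04,
        7.09882894e-03, -9.32156718e-05]), 'tcp_pos': array([0.23331729, 0.57950484, 0.23083846]), 'tool_rot': array([-5.97571826e-01, -3.08395363e+00,  1.46920583e-03]), 'wrist_force': array([ 0.69645538, -0.59809926, -0.86885436]), 'moment': array([-0.06738835, -0.00217315,  0.00890312]), 'width': 0.08501992141577368}
```

```bash
python3 -c "
import cv2
a=cv2.imread('pics/scene0.png');b=cv2.imread('pics/top0.png');import numpy as np
cv2.imwrite('pics/both0.png',cv2.resize(np.vstack([a,b]),(400,600)))"
```

```text
(no output)
```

View pics/top0.png

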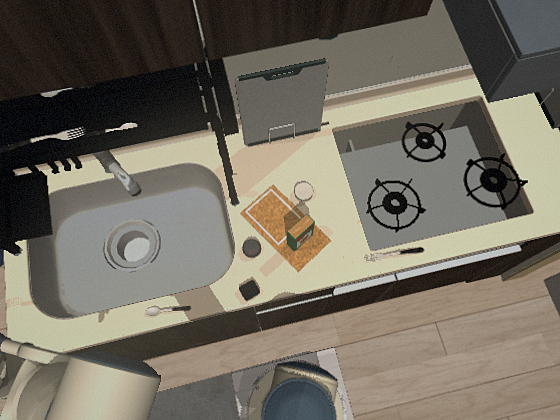

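View pics/scene0.png

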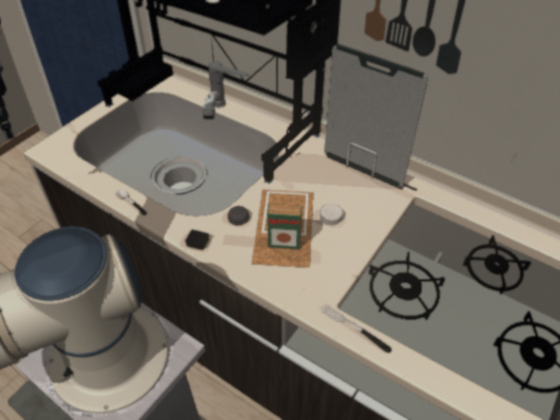

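The scene view shows the mat around (285,228) with the carton at (287,222), its label towards the robot. The top view shows the mat around (285,228), the carton at (300,234), the timer at (251,247) and the spice tin at (303,190). I'll enlarge both views and measure.

```bash
python3 - <<'E'
from h import *
cs={n:dict(np.load(n+"0.npz")) for n in("top","scene")}
o=[]
for n,(x0,y0) in (("top",(225,165)),("scene",(225,170))):
    c=cs[n];im=c["pixels"][y0:y0+130,x0:x0+130]
    o.append(cv2.resize(im,(400,400),interpolation=cv2.INTER_CUBIC))
    hsv=cv2.cvtColor(c["pixels"],cv2.COLOR_RGB2HSV)
    m=cv2.inRange(hsv,(5,110,90),(22,255,255))
    w=np.zeros_like(m);w[y0:y0+130,x0:x0+130]=255;m&=w
    # mat: closed hull of all cork
    m=cv2.morphologyEx(m,cv2.MORPH_OPEN,np.ones((2,2)))
    p=cv2.findNonZero(m);h=cv2.convexHull(p)
    q=cv2.minAreaRect(p);ap=cv2.approxPolyDP(h,5,True)[:,0]
    print(n,m.sum()/255,ap.tolist());P=plane(c,ap,0.003);print(P.round(4))
    d=plane(c,[[ (251,247) if n=="top" else (238,215)][0]],0.025);print("timer",d)
    d=plane(c,[[ (303,190) if n=="top" else (331,213)][0]],0.025);print("spice",d)
    o[-1][:]=o[-1]
    cv2.imwrite(f"pics/m_{n}.png",m[y0:y0+130,x0:x0+130])
cv2.imwrite("pics/zoom0.png",cv2.cvtColor(np.hstack(o),cv2.COLOR_RGB2BGR))
E
```

```text
top 2875.0 [[330, 242], [298, 271], [242, 213], [274, 186]]
[[ 0.4666 -0.2357  0.003 ]
 [ 0.3981 -0.1113  0.003 ]
 [ 0.6325  0.0202  0.003 ]
 [ 0.702  -0.1053  0.003 ]]
timer [[0.50417314 0.0164768  0.025     ]]
spice [[ 0.6555071  -0.19368894  0.025     ]]
scene 2234.0 [[312, 194], [309, 266], [254, 263], [264, 192]]
[[ 0.7028 -0.1054  0.003 ]
 [ 0.4755 -0.2383  0.003 ]
 [ 0.4034 -0.117   0.003 ]
 [ 0.6299  0.0142  0.003 ]]
timer [[0.49809165 0.00655098 0.025     ]]
spice [[ 0.64965909 -0.19888007  0.025     ]]
```

View pics/zoom0.png

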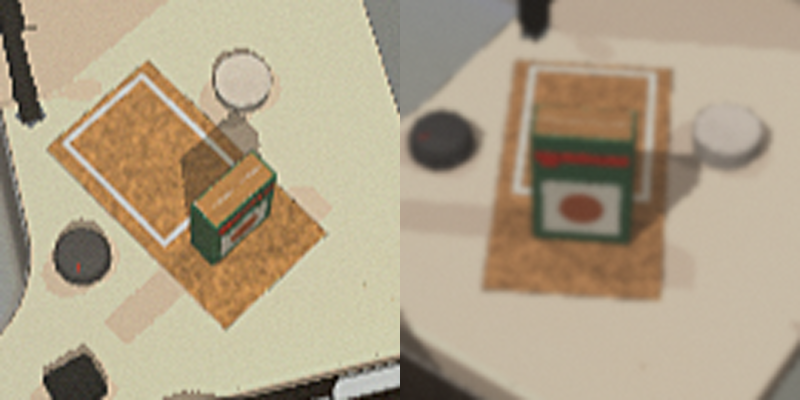

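The outline lies up-left in the top view, with the carton's label facing the robot, so everything matches the brief. Next I'll move above and behind the carton and take a close wrist view.

```bash
python3 - <<'E'
from h import *
c=dict(np.load("wrist0.npz"));s=readout.get_state()
T=R.from_rotvec(s["tool_rot"]).as_matrix()
print("cam in tool",T.T@(c["xyz"]-s["tcp_pos"]));print(T.T@att(c));print(T)
th=np.arctan2(.132,.234);ex=np.array([np.cos(th),np.sin(th),0]);ey=np.array([-np.sin(th),np.cos(th),0])
M=np.array([.551,-.110,.003])
for sgn in(1,-1):
    O=np.c_[-sgn*ex*-1,-sgn*ey,[0,0,-1]]
    for off,z in((-.13,.12),(-.03,.3),(-.2,.33),(-.09,.02)):
        rv=R.from_matrix(O).as_rotvec();p=M+off*ex;p[2]=z
        q=env.inverse_kinematics(p,rv);print(sgn,off,z,None if q is None else np.round(q,2))
E
```

```text
cam in tool [ 0.08287168  0.0005721  -0.1428063 ]
[[-9.37674943e-04  9.47744174e-01  3.19029938e-01]
 [ 9.99999511e-01  7.88294560e-04  5.97351173e-04]
 [ 3.14646530e-04  3.19030342e-01 -9.47744450e-01]]
[[-9.27625216e-01  3.73512056e-01 -4.49856527e-04]
 [ 3.73512315e-01  9.27624817e-01 -8.65638625e-04]
 [ 9.39716155e-05 -9.71015169e-04 -9.99999524e-01]]
1 -0.13 0.12 [-0.5   0.44  1.85  0.    0.86  0.55]
1 -0.03 0.3 [-0.34  0.31  1.46  0.    1.38  0.71]
1 -0.2 0.33 [-0.64  0.12  1.63  0.    1.39  0.41]
1 -0.09 0.02 [-0.44  0.64  1.86  0.    0.64  0.62]
-1 -0.13 0.12 [-0.5   0.44  1.85  0.    0.86 -2.59]
-1 -0.03 0.3 [-0.34  0.31  1.46  0.    1.38 -2.43]
-1 -0.2 0.33 [-0.64  0.12  1.63  0.    1.39 -2.73]
-1 -0.09 0.02 [-0.44  0.64  1.86  0.    0.64 -2.52]
```

```bash
cat >> h.py <<'E'
th=np.arctan2(.132,.234)
def orient(t): 
    ex=np.array([np.cos(t),np.sin(t),0]);ey=np.array([-np.sin(t),np.cos(t),0])
    return R.from_matrix(np.c_[-ex,ey,[0,0,-1]]).as_rotvec()
E
python3 - <<'E'
from h import *
ex=np.array([np.cos(th),np.sin(th),0])
p=np.array([.551,-.110,0])-.15*ex;p[2]=.36
env.movep(p,orient(th));env.clamp()
c=viewer.capture("wrist");save(c,"w1.png");np.savez("w1.npz",**c)
s=readout.get_state();print(s["time_s"],s["tcp_pos"],s["width"],s["wrist_force"])
E
```

```text
3.775 [ 0.42035489 -0.18370916  0.35998758] 3.922935780410018e-05 [-0.20682033 -0.22839429  0.02353631]
```

View pics/w1.png

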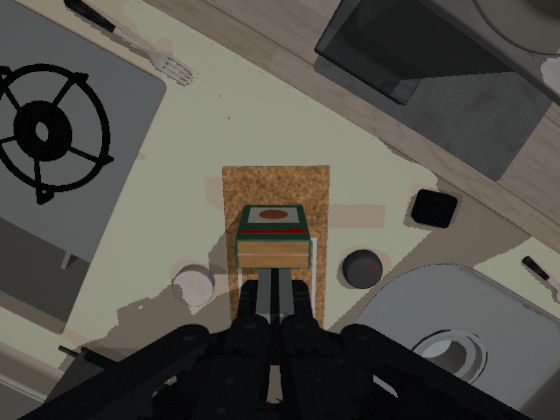

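The wrist view shows the carton's top face at rows 240–268, columns 237–311, with the label side facing up in the image. The mat's rear edge is at row 166, columns 223–329. Next I'll take the carton pose from the depth of the top face.

```bash
python3 - <<'E'
from h import *
M=np.array([.551,-.110]);A=np.array([[np.cos(th),np.sin(th)],[-np.sin(th),np.cos(th)]])
for n,box in(("w1",(225,160,100,125)),("top0",(275,200,50,60)),("scene0",(255,180,60,80))):
    c=dict(np.load(n+".npz"));x0,y0,w,h=box
    vv,uu=np.mgrid[y0:y0+h,x0:x0+w];uv=np.c_[uu.ravel(),vv.ravel()]
    P=depth(c,uv);k=abs(P[:,2]-.133)<.008
    if n=="w1":
        fl=P[(P[:,2]<.012)&(P[:,2]>-.01)];print("mat z med",np.median(fl[:,2]))
    # exclude fingers
    Q=plane(c,uv[k],.133)[:,:2]; q=(Q-M)@A.T
    k2=(abs(q[:,0])<.12)&(abs(q[:,1])<.07);q=q[k2]
    r=cv2.minAreaRect(q.astype(np.float32)*1000);print(n,len(q),"z",np.median(P[k,2]),r, cv2.boxPoints(r).round(1).tolist())
    print(q.mean(0))
c=dict(np.load("w1.npz"))
hsv=cv2.cvtColor(c["pixels"],cv2.COLOR_RGB2HSV);m=cv2.inRange(hsv,(5,110,90),(22,255,255))
m[:,:215]=0;m[:,340:]=0;m[:150]=0;m[330:]=0
def edge(pts): 
    l=cv2.fitLine(pts.astype(np.float32),cv2.DIST_HUBER,0,.01,.01).ravel();return l
L=[];Rr=[]
for v in range(175,320):
    u=np.flatnonzero(m[v]); 
    if len(u) : L.append((u[0]-.5,v));Rr.append((u[-1]+.5,v))
T=[(u,np.flatnonzero(m[:,u])[0]-.5) for u in range(230,325)]
for nm,p in(("L",L),("R",Rr),("T",T)):
    P=(plane(c,p,.003)[:,:2]-M)@A.T; 
    print(nm,np.median(P,0),edge(P))
w=cv2.inRange(hsv,(0,0,150),(180,60,255))
for b,nm in(((305,240,20,60),"line+y"),((232,270,15,50),"line-y")):
    x0,y0,ww,hh=b;p=cv2.findNonZero(w[y0:y0+hh,x0:x0+ww])
    if p is not None: P=(plane(c,p[:,0]+[x0,y0],.003)[:,:2]-M)@A.T;print(nm,len(P),np.median(P,0),P.min(0),P.max(0))
E
```

```text
mat z med 0.003205996212873319
w1 2383 z 0.1333958479749196 ((-61.755672454833984, -1.011383056640625), (83.66292572021484, 39.165489196777344), 89.9405746459961) [[-81.4000015258789, -42.79999923706055], [-42.20000076293945, -42.900001525878906], [-42.099998474121094, 40.79999923706055], [-81.30000305175781, 40.79999923706055]]
[-0.06146343 -0.00099991]
top0 334 z 0.13347197472719186 ((-62.80067443847656, -0.5421562194824219), (85.35424041748047, 38.779640197753906), 89.6624984741211) [[-82.4000015258789, -43.099998474121094], [-43.70000076293945, -43.29999923706055], [-43.20000076293945, 42.0], [-81.9000015258789, 42.20000076293945]]
[-0.06198455 -0.00088936]
scene0 411 z 0.1321796669123284 ((-64.32528686523438, -4.171703338623047), (44.10285949707031, 83.4141845703125), 0.11780493706464767) [[-86.5, 37.5], [-86.30000305175781, -45.900001525878906], [-42.20000076293945, -45.79999923706055], [-42.400001525878906, 37.599998474121094]]
[-0.06308205 -0.00421165]
L [-0.0105591  -0.07028601] [ 0.9982656   0.05887066 -0.02734521 -0.06689651]
R [-0.0103713   0.07784009] [ 0.9999646   0.00841539 -0.00742044  0.07782742]
T [-0.13397003  0.00446568] [ 0.01397786 -0.9999023  -0.1335755   0.01309013]
line+y 143 [0.02128346 0.0604605 ] [-0.02180187  0.05822976] [0.07958514 0.062468  ]
line-y 37 [ 0.04533152 -0.05282904] [ 0.03486992 -0.05556917] [ 0.05772443 -0.05081268]
```

In my frame, the carton is centred at (-62, -1) mm with about 0 yaw, and the outline centre is near (54, 3.7) mm. Next step is to tip it.

```bash
cat >> h.py <<'E'
M0=np.array([.551,-.110]);A0=np.array([[np.cos(th),np.sin(th)],[-np.sin(th),np.cos(th)]])
def W(x,y,z): return np.r_[M0+A0.T@np.array([x,y]),z]
def L(p): return (np.asarray(p)[...,:2]-M0)@A0.T
E
python3 - <<'E'
from h import *
env.move_linear(W(-.15,-.001,.115),rate=.15)
env.move_linear(W(-.098,-.001,.115),rate=.1)
print(env.move_linear(W(-.049,-.001,.115),rate=.045,force_limit=20))
s=readout.get_state();print(s["time_s"],L(s["tcp_pos"]),s["wrist_force"])
env.sleep(.4)
env.move_linear(W(-.15,-.001,.16),rate=.2)
env.move_linear(W(-.15,-.001,.36),rate=.25)
c=viewer.capture("wrist");save(c,"w2.png");np.savez("w2.npz",**c)
c=viewer.capture("scene");save(c,"s2.png");np.savez("s2.npz",**c)
print(readout.get_state()["time_s"])
E
```

```text
False
7.4667 [-0.04923772 -0.00095225] [ 0.28012242 -0.33043545 -1.67398369]
9.6167
```

View pics/w2.png

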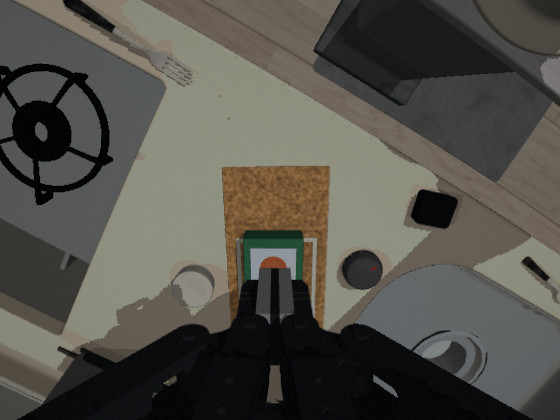

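View pics/s2.png

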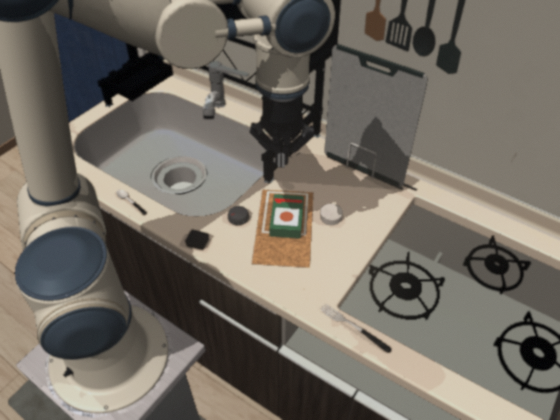

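The carton now lies on its back, label up: green rows 231 and down, columns 244–303 in the wrist view, with the outline's rear line at row 240. Next I'll measure its rear edge, sides and yaw.

```bash
cat > meas.py <<'E'
from h import *
def meas(fn):
    c=dict(np.load(fn))
    x0,y0,w,h=225,170,105,100
    vv,uu=np.mgrid[y0:y0+h,x0:x0+w];uv=np.c_[uu.ravel(),vv.ravel()]
    P=depth(c,uv);k=(abs(P[:,2]-.039)<.006).reshape(h,w)
    q=L(plane(c,uv,.039)).reshape(h,w,2)
    le=[];ri=[];re=[]
    for v in range(h):
        u=np.flatnonzero(k[v])
        if len(u)>40: le.append(q[v,u[0]]);ri.append(q[v,u[-1]])
    for u in range(w):
        v=np.flatnonzero(k[:,u])
        if len(v)>8: re.append(q[v[0],u])
    re=np.array(re);f=lambda p,a:np.polyfit(np.array(p)[:,a],np.array(p)[:,1-a],1)
    re=re[3:-3]; print(fn,"ztop",np.median(P[k.ravel(),2]),"n",k.sum())
    print(" rear x",np.median(re[:,0]),"slope dx/dy",f(re,1)[0]," sides y",np.median(le,0),np.median(ri,0),"dy/dx",f(le,0)[0],f(ri,0)[0])
if __name__=="__main__":
    import sys;meas(sys.argv[1])
E
python3 meas.py w2.npz
```

```text
w2.npz ztop 0.03949688963545078 n 1891
 rear x -0.04089129098780442 slope dx/dy -0.004146717141864098  sides y [-0.0182997  -0.04239108] [-0.018195    0.03994178] dy/dx 0.011683315688888448 -0.012869737826260354
```

```bash
python3 - <<'E'
from h import *
env.move_linear(W(-.11,-.0012,.08),rate=.25)
env.move_linear(W(-.085,-.0012,.020),rate=.12)
print(env.move_linear(W(-.054,-.0012,.020),rate=.06,force_limit=15))
print(env.move_linear(W(-.022,.0023,.020),rate=.035,force_limit=20))
s=readout.get_state();print(s["time_s"],L(s["tcp_pos"]),s["wrist_force"])
env.move_linear(W(-.07,.002,.025),rate=.1)
env.move_linear(W(-.15,-.001,.36),rate=.25)
for n in("wrist","scene","top"):
    c=viewer.capture(n);save(c,n+"3.png");np.savez(n+"3.npz",**c)
print(readout.get_state()["time_s"])
import meas;meas.meas("wrist3.npz")
c=dict(np.load("wrist3.npz"))
for u in (306,310): print([ (v,c["pixels"][v,u].tolist()) for v in range(234,247)])
cv2.imwrite("pics/z3.png",np.hstack([cv2.resize(cv2.imread("pics/"+f)[y:y+110,x:x+110],(400,400),interpolation=cv2.INTER_CUBIC) for f,x,y in(("wrist3.png",220,200),("scene3.png",230,175))]))
E
```

```text
False
False
13.325 [-0.02196687  0.00221726] [-0.69881891  0.02607794 -0.14317217]
15.6333
wrist3.npz ztop 0.0390945795995028 n 749
 rear x -0.011965147614625573 slope dx/dy 0.016052371069273295  sides y [-0.0034405  -0.03937301] [-0.00330334  0.0426294 ] dy/dx -0.02724884395185022 -0.020567485807537336
[(234, [144, 118, 73]), (235, [143, 116, 73]), (236, [141, 105, 64]), (237, [132, 108, 87]), (238, [134, 138, 140]), (239, [143, 148, 151]), (240, [144, 149, 152]), (241, [141, 137, 135]), (242, [128, 93, 57]), (243, [113, 84, 52]), (244, [104, 77, 46]), (245, [108, 78, 47]), (246, [117, 85, 52])]
[(234, [132, 97, 60]), (235, [125, 92, 56]), (236, [127, 92, 57]), (237, [126, 105, 86]), (238, [133, 137, 140]), (239, [142, 148, 151]), (240, [144, 149, 152]), (241, [141, 137, 135]), (242, [130, 94, 58]), (243, [125, 92, 57]), (244, [128, 93, 58]), (245, [130, 95, 59]), (246, [126, 93, 58])]
```

View pics/z3.png

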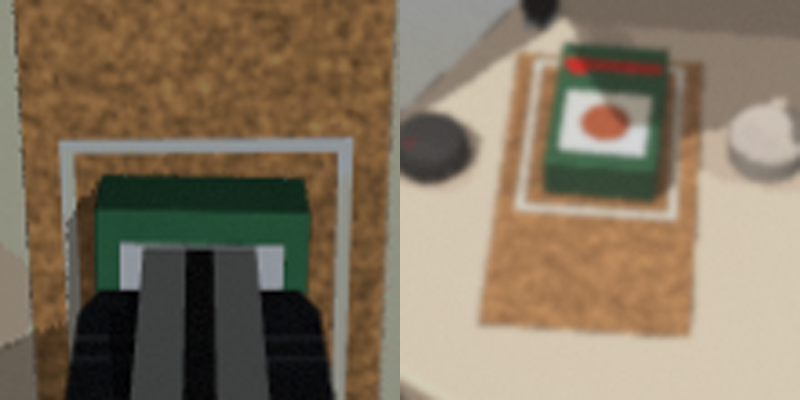

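```bash
python3 - <<'E'
from h import *
c=dict(np.load("wrist3.npz"))
print("rear line inner/outer x",L(plane(c,[[246,241.5],[306,241.5],[306,237]],.003)))
hsv=cv2.cvtColor(c["pixels"],cv2.COLOR_RGB2HSV);w=cv2.inRange(hsv,(0,0,110),(180,50,255))
for v in (250,260,270): 
    for a,b in((230,246),(308,322)):
        u=a+np.flatnonzero(w[v,a:b]); 
        if len(u): print(v,u.min(),u.max(),L(plane(c,[[u.min()-.5,v],[u.max()+.5,v]],.003)).round(4).tolist())
ex1=np.array([np.cos(th),np.sin(th),0]);ey1=np.array([-np.sin(th),np.cos(th),0])
rv=R.from_matrix(np.c_[ex1,-ey1,[0,0,-1]]).as_rotvec()
env.movep(W(-.03,-.001,.40),rv)
for n in("wrist",):
    c=viewer.capture(n);save(c,n+"4.png");np.savez(n+"4.npz",**c)
print(readout.get_state()["time_s"])
E
```

```text
rear line inner/outer x [[-0.02027156 -0.04150894]
 [-0.02013619  0.04777171]
 [-0.02736557  0.04757004]]
250 237 240 [[-0.0064, -0.0562], [-0.0064, -0.0501]]
250 313 316 [[-0.0063, 0.0579], [-0.0062, 0.064]]
260 237 238 [[0.0101, -0.0567], [0.0101, -0.0537]]
260 313 315 [[0.0103, 0.0585], [0.0103, 0.0631]]
270 238 238 [[0.0271, -0.0558], [0.0271, -0.0543]]
270 312 315 [[0.0273, 0.0576], [0.0273, 0.0637]]
18.6083
```

View pics/wrist4.png

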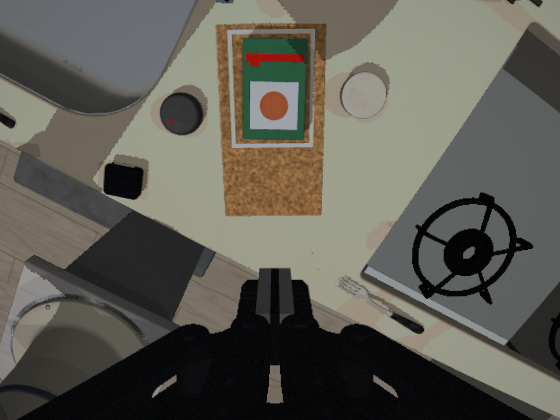

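This view shows everything: the carton at columns 242–308, rows 38–140, label and red tab up, inside the outline (columns 228–317, rows 30–150). I'll check the gaps numerically.

```bash
python3 - <<'E'
from h import *
c=dict(np.load("wrist4.npz"))
x0,y0,w,h=215,20,115,200
vv,uu=np.mgrid[y0:y0+h,x0:x0+w];uv=np.c_[uu.ravel(),vv.ravel()]
P=depth(c,uv);k=abs(P[:,2]-.039)<.006
r=cv2.minAreaRect((L(plane(c,uv[k],.039))*1000).astype(np.float32));b=cv2.boxPoints(r);print(r,np.round(b,1).tolist(),np.median(P[k,2]))
hsv=cv2.cvtColor(c["pixels"],cv2.COLOR_RGB2HSV);m=cv2.inRange(hsv,(0,0,110),(180,70,255))[y0:y0+h,x0:x0+w].ravel()>0
q=L(plane(c,uv,.003))*1000
m&=(abs(P[:,2]-.003)<.006)&(abs(q[:,0]-52)<90)&(abs(q[:,1]-3)<66)
s=m.copy();p=q[s];r2=cv2.minAreaRect(p.astype(np.float32));print("outline outer",len(p),r2,np.round(cv2.boxPoints(r2),1).tolist())
E
```

```text
((54.653343200683594, 0.7913169860839844), (84.37406921386719, 130.20361328125), 88.68555450439453) [[-11.399999618530273, -39.900001525878906], [118.80000305175781, -42.900001525878906], [120.69999694824219, 41.5], [-9.5, 44.5]] 0.03948691051702424
outline outer 1495 ((58.16590881347656, 5.195526123046875), (170.91685485839844, 122.4675521850586), 1.5026730298995972) [[-28.899999618530273, 64.19999694824219], [-25.700000762939453, -58.29999923706055], [145.1999969482422, -53.79999923706055], [142.0, 68.5999984741211]]
```

```bash
python3 - <<'E'
from h import *
c=dict(np.load("wrist4.npz"))
hsv=cv2.cvtColor(c["pixels"],cv2.COLOR_RGB2HSV);m=cv2.inRange(hsv,(0,0,100),(180,75,255))
def band(rows,cols,ax):
    o=[]
    for v in rows:
        u=cols[0]+np.flatnonzero(m[v,cols[0]:cols[1]] if ax==0 else m[cols[0]:cols[1],v])
        if 1<len(u)<7: o.append((u.mean(),v) if ax==0 else (v,u.mean()))
    P=L(plane(c,o,.003))*1000;a=(0,1) if ax==0 else (1,0)
    f=np.polyfit(P[:,a[0]],P[:,a[1]],1);print(len(P),"slope",f[0],"at0/50/118",np.polyval(f,[0,50,118]).round(1))
band(range(45,140),(224,240),0);band(range(45,140),(309,322),0)
band(range(240,300),(141,155),1);band(range(240,305),(26,38),1)
z=cv2.resize(c["pixels"][20:160,215:330],(575,700)[:2] if 0 else (490,596),interpolation=cv2.INTER_CUBIC);cv2.imwrite("pics/z4.png",z[:,:,::-1])
E
```

```text
95 slope 0.00904497729915068 at0/50/118 [60.9 61.4 62. ]
95 slope 0.01167014204247505 at0/50/118 [-53.7 -53.1 -52.3]
60 slope -0.013887363959257288 at0/50/118 [-23.6 -24.2 -25.2]
65 slope -0.004569991121191867 at0/50/118 [132.6 132.3 132. ]
```

View pics/z4.png

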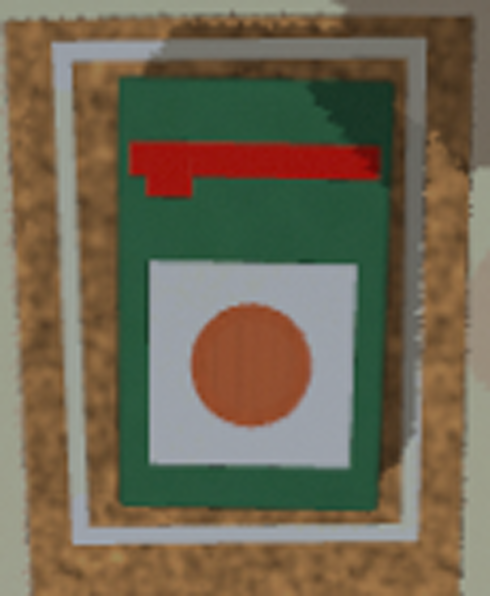

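All gaps are at least 6 mm, and the arm is clear of everything, so I'll hand it in.

```bash
python3 - <<'E'
from h import *
print(readout.get_state()["time_s"]);job.sign_off()
E
```

```text
18.6083
the job is handed in; nothing more can be done
```

The carton now lies on its back, label and red pull tab up, wholly inside the white outline. I tipped it with the shut fingertips pushing about 112 mm above the mat. One slow push on its underside then slid it about 30 mm further along, and I handed the job in at 18.6 s.

- **Fit:** in the last wrist view, with the arm clear, the smallest gaps from the carton to the outline's inside edges were about 9 mm behind, 9 mm ahead, and 6 mm and 14 mm at the sides. It is turned about 0.03 rad from the outline.
- **Disagreement:** the box I fitted round the whole outline in that view came out too long (171 mm instead of 162 mm) because it caught pixels beyond the far end. I used separate line fits for each side instead.
- **Other things:** nothing but the carton was touched, and in the pictures the timer, spice tin, match tin and fork look unmoved. The teaspoon was last seen in place in the scene view after tipping, and I didn't measure any of them again.

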